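# Lock the specimen drawer with the right drop bolt

## Robot

A 6-joint arm with a two-finger parallel gripper is mounted at the origin on a cart in front of the work surface, level with it; the furniture and walls round the work are solid. World frame = base frame: x ahead of the robot, y to its left, z up, the work surface at z = 0. Lengths are in m, angles in rad, forces in N, time in s.
With the tool pointing down it reaches from about 0.4 to 0.825 m from the base axis. Payload 7 kg.
Tool frame: the origin (TCP) lies midway between the tips of the shut fingers; the grasp point (between the pads) lies 19 mm behind it; z points along the fingers, y is the line along which they close (so a half turn about z gives the same grasp; the last joint's range is limited). The gripper opens to 88 mm and grips with 3 to 60 N. Pads are 19 mm wide; open, the fingers measure 130 mm over their backs; the gripper's body (78 mm by 193 mm) begins 47 mm behind the grasp point.
Start: joints at [-0.98, 0.359, 0.012, 0, -1.224, -0.288], TCP at [0.201, -0.644, 0.227] pointing down, gripper open.
Joint ranges: [-3.07, 3.07], [-1.43, 2.12], [-1.02, 1.25], [-3.03, 1.67], [-3.05, -0], [-3.03, 3.03]. Speed limits (rad/s): [2.39, 2.39, 3.01, 3.14, 3.14, 3.14].

## Interface

Orientations are given as [roll, pitch, yaw] about the fixed x, y, z axes, in that order (R = Rz(yaw) Ry(pitch) Rx(roll)).
In Python, from station import arm gives the robot as it stands. The module is installed in compiled form; this text tells all that it offers.
- The arm moves only by the tool carry_out, never from a script. Its argument "commands" is a list of rows, each a list of 4 numbers: the shift along the world's x, y, z in units of 50 mm (1.0 is 50 mm), then the turn about the world's z in units of 6 degrees (1.0 is 6 degrees). A call has exactly 10 rows; each row is the pose to reach, as a shift and turn from the pose commanded when the call began; what a row does not reach only later rows make up. A row lasts 1/8 s, in which the tool goes at most 62.5 mm and 10.7 degrees, less where a joint would pass 70% of its speed; a pose out of reach is approached as far as the arm can. A call with a gripper value outside its range is refused whole. "claw" is the closure, from 0 (fully open) to 1 (shut), set as the call begins (left out, the last holds). The fingers move at their own pace and stop on an object; "force" is the grip in N (left out, the last holds). Time passes only in rows, so rows that repeat a pose let the fingers close, or fill a call up. It gives the time, the measured TCP pose, the force, the opening and the grip force at its end, in the units of the state.
- arm.get_state(): the state, without advancing time (a new reading comes with each control period).
- arm.grab_frame(name): name is "scene" or "side" or "wrist"; returns a dict with "pixels" (384x512x3 uint8, red, green, blue), "fx", "fy", "cx", "cy" (pixels), "k1" (the pictures are not rectified: a ray, as slopes to the right and down, at radius r is drawn at 1 + k1 r^2 times it, then the intrinsics apply), "eye" and "orientation" of the camera in the world. Camera axes: x right, y down, z forward; pixel columns grow to the right and rows downward; lengths in m; the calibration is good to about 2 mm. A picture is of the moment at which its call begins. There is no depth.
- arm.job_done(): hands the job in; it is judged then, once.
Trained networks look in a picture, given as the dict that the camera call returned (one of the last four; its "shot" number tells which), for a name from the list of things; names that differ only in an ending like _2 or _b are one class to them, and where a whole thing is asked for, a point or a joint stands for the part that bears it (a point fixed in the world has none). Each returns a list of dicts, best first, with "conf" (0 to 1); they miss things now and then, are a little off and sometimes report something else, mostly with a low value. They report only what shows in the picture. A call takes as long as a camera call. They do not tell look-alikes from the thing itself.
- arm.regions_of(picture, query): "pixels" (384x512 bool, what is visible of it) and "uv" ([column, row] in pixels, amid what is visible of it).
- arm.mark_of(picture, query): "uv" ([column, row] in pixels: a listed point, or the origin of a listed thing).
The state is a dict: "t": time; "q": joint angles; "qd": joint speeds; "joint_efforts": joint torques, N m; "eef_pos": TCP position; "ee_rot": TCP orientation; "force": force on the tool from outside, world axes, zero at the start; "moment": the same for the moment, N m; "width": finger opening in m; "gripper_force": force on a finger pad.
Only numpy, scipy, OpenCV 4.12 (cv2) and the standard library are available. Lean on these libraries where they do the work, as an engineer would, in place of code of your own. Each camera call takes 0.05 s, during which the arm holds its last target. There are 200 camera calls.

## Task

Lock the specimen dock: take the drop bolt with the round knob out of the grey parking block and put it down into the round hole in the dock's cover plate, so that it stands upright with its flange resting on the plate. Leave the bolt with the T-shaped handle where it is in the block.

Things in the scene. Friction and masses are not known exactly. Their poses are not given: they have to be found in the camera images.
- lock_bolt_grip (a point): Steel drop bolt with round knob, about 0.16 kg, upright and loose in a hole of the parking block. Point: centre of the knob (26 mm diameter, 36 mm tall), on the axis; z up along the bolt. Below it a neck, then a flat flange 50 mm wide, 6 mm thick, underside 34 mm below this point; then a shank 16 mm thick, 50 mm long, tapering to 8 mm at the tip, 84 mm below this point. Lifts straight out.
- tee_bolt_grip (a point): The other bolt, in the block's other hole: same flange and shank, but its handle is a T-bar 60 mm long and 14 mm thick, level, across the line between the two bolts. Point: centre of the T-bar, 40 mm above the block's top. To be left there.
- park_block: Plain grey parking block, fixed, 64 (x) x 170 (y) x 60 mm high, with two round upright holes 24 mm wide, 55 mm either side of its middle along its y axis; one bolt stands in each (which in which varies), flange resting on top. Origin: centre of its underside, z up.
- dock_hole (a point): Centre of the 30 mm round hole (38 mm at its chamfered mouth) in the dock's cover plate, at plate top, 70 mm up; z up, x to the dock's back. Dock: fixed grey box 130 x 130 mm, aluminium cover, white drawer front (shut, fixed) with wire handle facing the robot. Hole is 12 mm front, 22 mm left of plate centre, 64 mm free depth. The 10 x 60 mm slot behind is not for it. Home: knob centre 34 mm above.
There are look-alikes about, which are no part of the job. Leave any purple look-alike of the part that bears lock_bolt_grip alone.

How it is judged:
At the end, for the whole second after the job is handed in: The round-knobbed bolt stands in the dock's round hole, its knob's centre within 12 mm of the hole's axis and 26 to 42 mm above the plate (34 mm is home, flange on the plate), leaning less than 10 degrees, and released (horizontal distance between lock_bolt_grip and dock_hole below 0.012 m and z of lock_bolt_grip in the frame of dock_hole between 0.026 and 0.042 m and angle between lock_bolt_grip's own z axis and vertical below 0.17 rad); the robot touches nothing.
It fails at once if the bolt with the T-bar is shifted by more than 25 mm from its place (distance of tee_bolt_grip from where it was at the start of the episode above 0.025 m).
It also fails if it takes over 35 s, if anything falls off the work surface, if the arm or the gripper's body presses on something with over 40 N, if the wrist force passes 120 N, or if a joint passes its speed limit or range.

## Working session

There is one attempt and no reset: what is moved stays moved. The work goes in short steps, Python scripts to look and compute and a tool call to move; the robot and the scene stay as the last step left them, time stands still between calls to the robot, and variables do not carry over. Pictures are saved under pics/ and viewed, at most 10 in all, crops included, and the job is handed in when it is done.

Besides the shell and the picture viewer there is one more tool, called after ">>>" in YAML: its name, and indented under it one key for each argument. carry_out: Moves the arm, as the interface text tells. Its arguments: {"type":"object","properties":{"commands":{"type":"array","items":{"type":"array","items":{"type":"number"}}},"claw":{"type":"number"},"force":{"type":"number"}},"required":["commands"]}

```bash
mkdir -p pics; cat > h.py <<'E'
import numpy as np, cv2
from station import arm
from scipy.spatial.transform import Rotation as R
def rot(o):
    o=np.array(o,float)
    if o.shape==(3,3): return o
    return R.from_euler('xyz',o).as_matrix() if o.size==3 else R.from_quat(o).as_matrix()
def ray(f,uv):
    d=np.array([(uv[0]-f['cx'])/f['fx'],(uv[1]-f['cy'])/f['fy']]); s=d.copy()
    for _ in range(30): s=d/(1+f['k1']*(s@s))
    return np.array(f['eye']),rot(f['orientation'])@np.array([s[0],s[1],1])
def atz(f,uv,z):
    e,d=ray(f,uv); return e+d*(z-e[2])/d[2]
def tri(obs):
    A=np.zeros((3,3));b=np.zeros(3)
    for f,uv in obs:
        e,d=ray(f,uv); d=d/np.linalg.norm(d); P=np.eye(3)-np.outer(d,d); A+=P;b+=P@e
    return np.linalg.solve(A,b)
E
python3 - <<'E'
from h import *
np.set_printoptions(precision=3,suppress=True)
Z=dict(lock_bolt_grip=.094,tee_bolt_grip=.1,park_block=0,dock_hole=.07)
ims=[]
for n in ['scene','side']:
    f=arm.grab_frame(n); ims.append(f['pixels'].copy()); print(n,np.array(f['eye']),f['orientation'],f['k1'])
    for q in Z:
        for m in arm.mark_of(f,q)[:4]: print(q,np.round(m['uv'],1),round(m['conf'],2),atz(f,m['uv'],Z[q]))
    cv2.imwrite(f'pics/{n}0.png',f['pixels'][...,::-1])
print(arm.get_state()['t'])
E
```

```text
scene [ 0.077 -0.482  0.668] [-2.339 -0.011 -0.754] 0.0027866970620450595
lock_bolt_grip [302.7 262.7] 0.81 [ 0.431 -0.263  0.094]
lock_bolt_grip [346.8 238.2] 0.78 [ 0.544 -0.285  0.094]
tee_bolt_grip [301.8 212.3] 0.84 [ 0.526 -0.179  0.1  ]
park_block [314.8 253.3] 0.85 [ 0.529 -0.229  0.   ]
dock_hole [202.5 164.5] 0.82 [0.488 0.125 0.07 ]
side [0.371 0.614 0.622] [-2.254 -0.003 -2.987] -0.06896763059961296
lock_bolt_grip [239.2 125.5] 0.54 [ 0.555 -0.3    0.094]
tee_bolt_grip [241.7 150.1] 0.58 [ 0.526 -0.177  0.1  ]
tee_bolt_grip [227.3 258.2] 0.48 [0.489 0.157 0.1  ]
tee_bolt_grip [241.3 125.1] 0.15 [ 0.548 -0.293  0.1  ]
park_block [244.9 170.9] 0.63 [ 0.53  -0.233  0.   ]
dock_hole [229.5 259.4] 0.63 [0.492 0.133 0.07 ]
0.5
```

View pics/scene0.png

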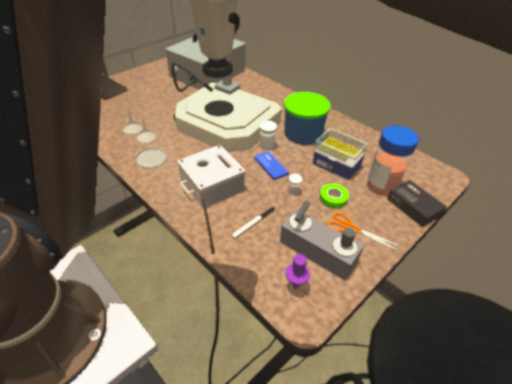

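View pics/side0.png

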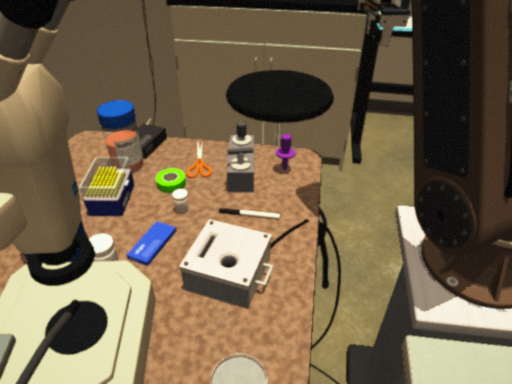

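The scene view shows the parking block with the T-bolt at about (302,212) and the steel round-knob bolt at (347,238). The purple decoy is at (299,266), and the dock hole is at (203,165). In the side view the knob is at about (241,130) and the hole at (229,262), so the two views agree: knob ≈ (0.541,-0.285), hole ≈ (0.49,0.128).

>>> carry_out:
  commands:
    - [0.7, 0.75, 0.3, 0]
    - [1.5, 1.6, 0.6, 0]
    - [2.3, 2.5, 0.6, 0]
    - [3.1, 3.3, 0.6, 0]
    - [3.9, 4.2, 0.6, 0]
    - [4.7, 5.0, 0.6, 0]
    - [5.5, 5.8, 0.6, 0]
    - [6.2, 6.6, 0.6, 0]
    - [6.6, 7.0, 0.6, 0]
    - [6.6, 7.0, 0.6, 0]
  claw: 0
  force: 30

```text
t: 1.75
eef_pos: [0.5325, -0.2927, 0.2564]
ee_rot: [3.142, -0.0, -2.836]
force: [-0.8, -0.1, -0.5]
width: 0.0876
gripper_force: 0.0
```

```bash
cat > look.py <<'E'
from h import *
import sys
np.set_printoptions(precision=4,suppress=True)
Z=dict(lock_bolt_grip=.094,tee_bolt_grip=.1,dock_hole=.07)
f=arm.grab_frame('wrist'); s=arm.get_state()
print(s['t'],np.array(s['eef_pos']),s['ee_rot'],np.array(s['q']),s['width'],s['force'],np.array(f['eye']))
for q in Z:
    for m in arm.mark_of(f,q)[:3]: print(q,np.round(m['uv'],1),round(m['conf'],2),atz(f,m['uv'],Z[q]))
cv2.imwrite(f'pics/{sys.argv[1]}.png',f['pixels'][...,::-1])
E
python3 look.py w1
```

```text
1.8 [ 0.5317 -0.2936  0.2564] [ 3.1415 -0.0002 -2.8371] [-0.1832  0.2309 -0.0985  0.     -1.2417 -1.0831] 0.0874466913475975 [ 0.3049 -0.4168 -0.5333] [ 0.4518 -0.3174  0.4152]
lock_bolt_grip [259.8 185.6] 0.9 [ 0.5449 -0.2838  0.094 ]
lock_bolt_grip [317.   93.4] 0.77 [ 0.4326 -0.2578  0.094 ]
tee_bolt_grip [356.3 201.7] 0.61 [ 0.5285 -0.1749  0.1   ]
```

View pics/w1.png

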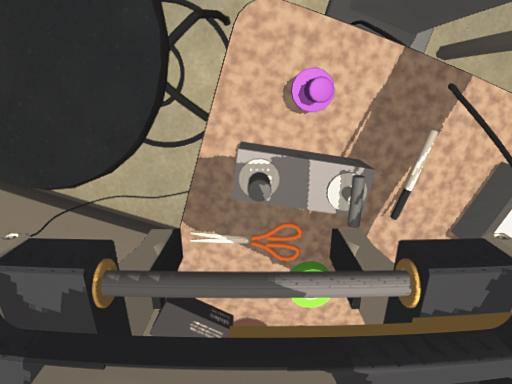

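The wrist view shows the steel knob at (260,187), flanked by the T-bolt at (356,202), with the purple decoy well clear at (315,90). The knob position is confirmed at (0.545,-0.284), so I'll descend.

>>> carry_out:
  commands:
    - [0.26, 0.2, -0.5, 0]
    - [0.26, 0.2, -1.2, 0]
    - [0.26, 0.2, -1.9, 0]
    - [0.26, 0.2, -2.5, 0]
    - [0.26, 0.2, -2.9, 0]
    - [0.26, 0.2, -3.2, 0]
    - [0.26, 0.2, -3.4, 0]
    - [0.26, 0.2, -3.55, 0]
    - [0.26, 0.2, -3.55, 0]
    - [0.26, 0.2, -3.55, 0]

```text
t: 3.2
eef_pos: [0.5447, -0.2844, 0.0796]
ee_rot: [-3.141, 0.001, -2.839]
force: [-0.3, 0.2, -0.2]
width: 0.0878
gripper_force: 0.0
```

>>> carry_out:
  commands:
    - [0, 0, 0, 0]
    - [0, 0, 0, 0]
    - [0, 0, 0, 0]
    - [0, 0, 0, 0]
    - [0, 0, 0, 0]
    - [0, 0, 0, 0]
    - [0, 0, 0, 0]
    - [0, 0, 0, 0]
    - [0, 0, 0, 0]
    - [0, 0, 0, 0]
  claw: 1
  force: 30

```text
t: 4.45
eef_pos: [0.5443, -0.2844, 0.0791]
ee_rot: [-3.141, 0.0, -2.839]
force: [0.3, -0.8, -0.6]
width: 0.0255
gripper_force: 30.0
```

>>> carry_out:
  commands:
    - [0, 0, 0.3, 0]
    - [0, 0, 0.8, 0]
    - [0, 0, 1.4, 0]
    - [0, 0, 2.0, 0]
    - [0, 0, 2.5, 0]
    - [0, 0, 2.8, 0]
    - [-0.05, 0.5, 2.8, 0]
    - [-0.1, 1.2, 2.8, 0]
    - [-0.2, 1.9, 2.8, 0]
    - [-0.3, 2.6, 2.8, 0]

```text
t: 5.7
eef_pos: [0.5286, -0.1532, 0.2189]
ee_rot: [3.141, -0.001, -2.839]
force: [0.5, -0.3, -1.9]
width: 0.0259
gripper_force: 30.0
```

>>> carry_out:
  commands:
    - [-0.1, 0.7, 0, 0]
    - [-0.2, 1.4, 0, 0]
    - [-0.3, 2.1, 0, 0]
    - [-0.4, 2.8, 0, 0]
    - [-0.5, 3.5, 0, 0]
    - [-0.6, 4.0, 0, 0]
    - [-0.65, 4.3, 0, 0]
    - [-0.7, 4.4, 0, 0]
    - [-0.7, 4.4, 0, 0]
    - [-0.7, 4.4, 0, 0]

```text
t: 6.95
eef_pos: [0.4943, 0.0651, 0.219]
ee_rot: [-3.141, -0.0, -2.839]
force: [0.5, 0.4, -1.4]
width: 0.0253
gripper_force: 30.0
```

```bash
python3 look.py w2; python3 - <<'E'
from h import *
fs={}
for n in ['scene','side']:
    f=arm.grab_frame(n); fs[n]=f
    for q in ['lock_bolt_grip','dock_hole']:
        for m in arm.mark_of(f,q)[:3]: print(n,q,np.round(m['uv'],1),round(m['conf'],2),atz(f,m['uv'],.07 if q=='dock_hole' else arm.get_state()['eef_pos'][2]+.015))
a,b=[cv2.resize(fs[n]['pixels'][90:330,130:330],None,fx=2,fy=2) for n in fs]
cv2.imwrite('pics/c2.png',np.hstack([a,b])[...,::-1])
E
```

```text
7.0 [0.4943 0.0651 0.219 ] [-3.1415 -0.0002 -2.8396] [ 0.5258  0.0713 -0.379   0.0001 -1.1206 -1.7947] 0.025259577838016453 [-0.0411 -0.0775 -2.7041] [0.4135 0.0407 0.3779]
lock_bolt_grip [253.9 256.4] 0.59 [0.5735 0.0879 0.094 ]
tee_bolt_grip [ 16.3 148.4] 0.84 [ 0.5286 -0.1717  0.1   ]
dock_hole [316.7 193.4] 0.86 [0.4928 0.1341 0.07  ]
scene lock_bolt_grip [303.  263.2] 0.67 [ 0.34461068 -0.31757171  0.23401574]
scene lock_bolt_grip [215.8 115.9] 0.61 [0.5022603  0.07377404 0.23401574]
scene dock_hole [201.4 163.7] 0.55 [0.48808955 0.12993287 0.07      ]
side lock_bolt_grip [287.  143.3] 0.84 [ 0.41039982 -0.00884737  0.23404068]
side lock_bolt_grip [230.2 164.4] 0.72 [0.49693876 0.07147254 0.23404068]
side dock_hole [229.7 257. ] 0.59 [0.49249727 0.12727673 0.07      ]
```

View pics/w2.png

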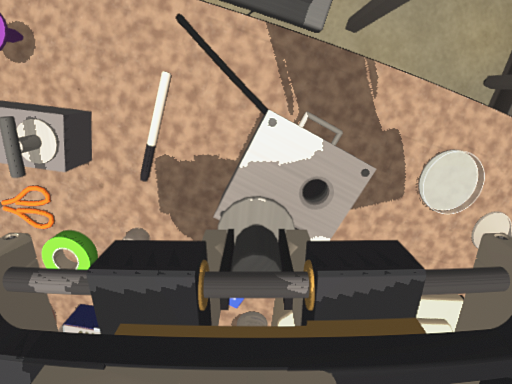

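View pics/c2.png

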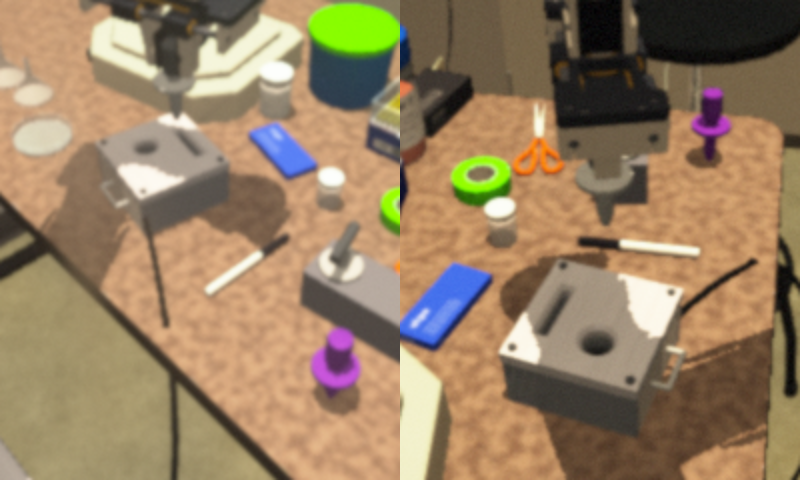

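The bolt is held upright. The hole is at (316,191) in the wrist view, (203,163.5) in scene and (228.5,261) in side. The tip is at (218.5,149) in scene and (233,201) in side.

```bash
python3 - <<'E'
from h import *
np.set_printoptions(precision=4,suppress=True)
S=arm.grab_frame('scene');D=arm.grab_frame('side');W=arm.grab_frame('wrist')
print('hole',atz(S,(203,163.5),.07),atz(D,(228.5,261),.07),atz(W,(316,191),.07),tri([(S,(203,163.5)),(D,(228.5,261)),(W,(316,191))]))
print('tip',atz(S,(218.5,149),.15),atz(D,(233,201),.15),tri([(S,(218.5,149)),(D,(233,201))]))
g=cv2.cvtColor(W['pixels'],cv2.COLOR_RGB2GRAY)[165:220,290:345]
n,l,st,c=cv2.connectedComponentsWithStats((g<75).astype('uint8'))
for i in range(1,n):
    if st[i,4]>100: print(st[i],c[i]+[290,165],atz(W,c[i]+[290,165],.07))
E
```

```text
hole [0.4917 0.1278 0.07  ] [0.4927 0.137  0.07  ] [0.4905 0.133  0.07  ] [0.4933 0.1333 0.0655]
tip [0.4968 0.0643 0.15  ] [0.4962 0.0653 0.15  ] [0.4967 0.0646 0.1496]
[ 12  14  25  23 452] [314.0354 190.1527] [0.4902 0.1307 0.07  ]
```

>>> carry_out:
  commands:
    - [-0.05, 0.6, 0, 0]
    - [-0.08, 1.1, 0, 0]
    - [-0.08, 1.35, 0, 0]
    - [-0.08, 1.35, 0, 0]
    - [-0.08, 1.35, -0.4, 0]
    - [-0.08, 1.35, -0.8, 0]
    - [-0.08, 1.35, -1.1, 0]
    - [-0.08, 1.35, -1.2, 0]
    - [-0.08, 1.35, -1.2, 0]
    - [-0.08, 1.35, -1.2, 0]

```text
t: 8.85
eef_pos: [0.4907, 0.1334, 0.1597]
ee_rot: [3.141, 0.001, -2.839]
force: [-0.1, 0.1, -1.9]
width: 0.0255
gripper_force: 30.0
```

```bash
python3 - <<'E'
from h import *
S=arm.grab_frame('scene');D=arm.grab_frame('side');W=arm.grab_frame('wrist')
print(arm.get_state()['eef_pos'])
a=cv2.resize(S['pixels'][110:210,155:255],None,fx=4,fy=4);b=cv2.resize(D['pixels'][190:290,180:280],None,fx=4,fy=4)
cv2.imwrite('pics/c3.png',np.hstack([a,b])[...,::-1])
E
```

```text
[0.49051795 0.13339521 0.15959571]
```

View pics/c3.png

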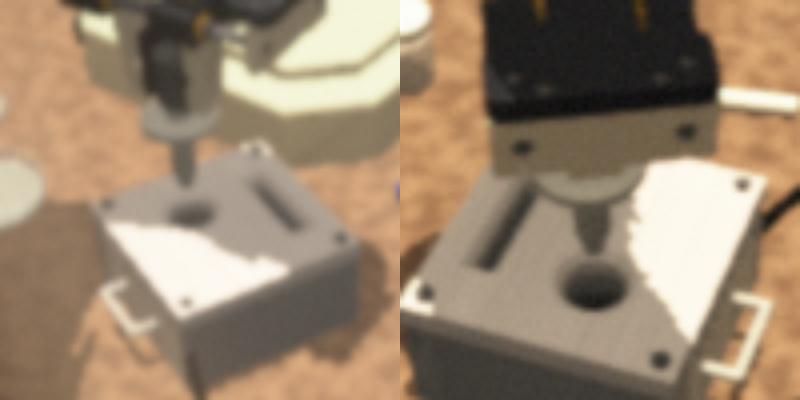

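The tip hangs just above the hole. In scene it is at crop (187,183) against the hole at (191,214), and in side at (194,252) against (194,285). Next I'll work out the offset.

```bash
python3 - <<'E'
from h import *
S=arm.grab_frame('scene');D=arm.grab_frame('side')
s=lambda u,v:(155+u/4,110+v/4); d=lambda u,v:(180+u/4,190+v/4)
t=tri([(S,s(187,183)),(D,d(194,252))]);print('tip',t)
z=arm.get_state()['eef_pos'][2]-.069
print(z,atz(S,s(191,214),.07)-atz(S,s(187,183),z),atz(D,d(194,285),.07)-atz(D,d(194,252),z),tri([(S,s(191,214)),(D,d(194,285))]))
E
```

```text
tip [0.49356507 0.13478604 0.08953551]
0.09042154429450852 [-0.00341005 -0.00593238 -0.02042154] [ 0.00059508  0.00114827 -0.02042154] [0.4940668  0.13310808 0.06511969]
```

>>> carry_out:
  commands:
    - [-0.02, -0.04, 0, 0]
    - [-0.02, -0.04, -0.2, 0]
    - [-0.02, -0.04, -0.4, 0]
    - [-0.02, -0.04, -0.6, 0]
    - [-0.02, -0.04, -0.8, 0]
    - [-0.02, -0.04, -1.0, 0]
    - [-0.02, -0.04, -1.2, 0]
    - [-0.02, -0.04, -1.3, 0]
    - [-0.02, -0.04, -1.37, 0]
    - [-0.02, -0.04, -1.37, 0]

```text
t: 10.35
eef_pos: [0.4893, 0.1312, 0.0905]
ee_rot: [-3.142, -0.0, -2.839]
force: [-0.1, -0.1, -1.2]
width: 0.0259
gripper_force: 30.0
```

No contact forces, and the flange is about 1.5 mm above the plate. Releasing and rising.

>>> carry_out:
  commands:
    - [0, 0, 0, 0]
    - [0, 0, 0, 0]
    - [0, 0, 0, 0]
    - [0, 0, 0, 0]
    - [0, 0, 0, 0]
    - [0, 0, 0, 0]
    - [0, 0, 0, 0]
    - [0, 0, 0, 0]
    - [0, 0, 0, 0]
    - [0, 0, 0, 0]
  claw: 0

```text
t: 11.6
eef_pos: [0.4893, 0.1312, 0.0906]
ee_rot: [3.142, -0.0, -2.839]
force: [0.3, 0.8, -0.1]
width: 0.0876
gripper_force: 0.0
```

>>> carry_out:
  commands:
    - [0, 0, 0.3, 0]
    - [0, 0, 0.8, 0]
    - [0, 0, 1.4, 0]
    - [0, 0, 2.0, 0]
    - [0, 0, 2.5, 0]
    - [0, 0, 2.8, 0]
    - [0, 0, 3.0, 0]
    - [0, 0, 3.0, 0]
    - [0, 0, 3.0, 0]
    - [0, 0, 3.0, 0]

```text
t: 12.85
eef_pos: [0.4889, 0.131, 0.2397]
ee_rot: [-3.141, -0.002, -2.839]
force: [-0.7, -0.6, 0.0]
width: 0.0876
gripper_force: 0.0
```

```bash
python3 - <<'E'
from h import *
S=arm.grab_frame('scene');D=arm.grab_frame('side')
for f in (S,D):
    for m in arm.mark_of(f,'lock_bolt_grip')[:3]: print(m['uv'],m['conf'],atz(f,m['uv'],.104))
a=cv2.resize(S['pixels'][110:210,155:255],None,fx=4,fy=4);b=cv2.resize(D['pixels'][190:290,180:280],None,fx=4,fy=4)
cv2.imwrite('pics/c4.png',np.hstack([a,b])[...,::-1])
E
```

```text
[199.2, 153.5] 0.84 [0.4856863  0.13136452 0.104     ]
[302.0, 262.2] 0.69 [ 0.42507236 -0.26548216  0.104     ]
[200.0, 164.8] 0.41 [0.45958179 0.09407845 0.104     ]
[286.8, 142.6] 0.93 [ 0.42449249 -0.22077389  0.104     ]
[227.4, 242.3] 0.67 [0.49596771 0.12404311 0.104     ]
```

View pics/c4.png

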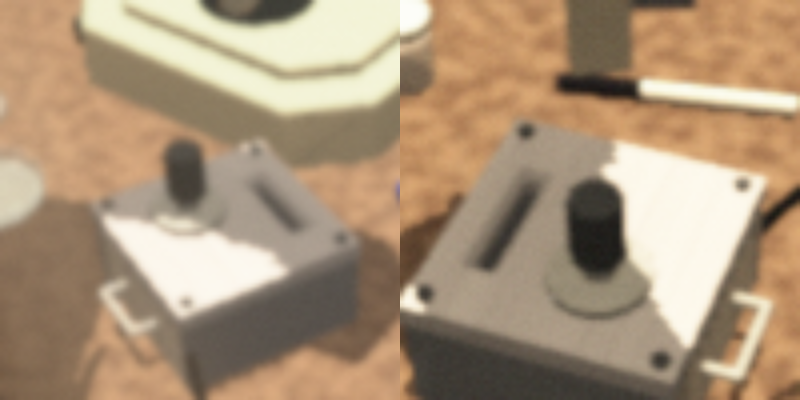

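The bolt stands upright with its flange flat on the plate, at (185,205) in the scene crop and (597,280) in the side crop. The gripper is clear above it, so I'm handing the job in.

```bash
python3 -c "
from station import arm
print(arm.job_done())"
```

```text
the job is handed in; nothing more can be done
None
```

The round-knobbed bolt stands upright in the dock's round hole, flange on the plate and released; the T-handled bolt was left in the block, and the job is handed in (no verdict was returned).

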